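# Cure a repaired board under the UV dome

### The job

Lift the black UV curing dome by its purple timer knob and set it down gently over the green board on the grey jig, with its amber window over the jig's white mark. Then wind the timer clockwise to the green dot, pressing down on the knob while turning so that the free-standing dome does not spin round on the jig, but without pressing hard enough to harm the jig (25 N at most on it). Let go, and leave everything else on the bench where it is.

Things in the scene. Friction and masses are not known exactly. Their poses are not given: they have to be found in the camera images.
- dome: Free-standing black UV dome: round cap 100 mm across, flat top 46 mm up, hollow and open below, on four rubber feet (45 mm from its axis). About 0.3 kg with its knob. Origin: centre of its underside; z up; x points to its amber window. At the start it stands on the 2 mm blue mat. Unpressed it spins bodily when its knob is turned; pressed down through the knob with 12 to 18 N it stays put.
- window (a point): Middle of the amber window on the outside of the dome's skirt, 50 mm from the dome's axis along its x and 20 mm above its underside. A white line on the dome's top lies directly above it.
- knob_grip (a point): On the knob's (and dome's) axis, 78 mm above the dome's underside: the place to grip. Knob: grey disc 52 mm across, its top 57 mm above the underside; on it a purple upright bar 46 mm long, 14 mm thick, 57 to 93 mm above the underside. The point turns with the knob; its x runs along the bar to the white pointer end. The knob yields downwards on a spring: 10 N/mm, 4 mm travel.
- timer (a joint): Knob's angle relative to the dome, rad, growing clockwise seen from above: 0 with the pointer over the white line on the dome's top, above the window; 1.309 (75 degrees) at the green dot; end stop at 1.75. Stiff (0.26 N m of friction), stays where it is left; starts between 0 and 0.3.
- jig: Fixed jig. Origin: centre of its foot's underside, on the mat; x points to its white mark. Its grey stage, a 130 x 130 mm plate, sits on a stiff slide that will not give: its top is 14 to 26 mm above the origin, different each time and not reported. The green board (52 x 34 mm, 6 mm high) is mid-stage; the dome stands around it, centre over centre. Takes at most 25 N, dome's weight included.
- index_mark (a point): Point 50 mm from the jig's origin along its x, at the level of the jig's underside, straight below where the amber window belongs. The white mark is a stripe on the stage's top, along x, from there outwards (51 to 64 mm from the centre).
- spool: Bystander: white solder-wire spool standing on end, 48 mm across, 28 mm high, between dome and jig. Origin: centre of its underside.
- jar: Bystander: white jar with a steel cap, 52 mm across, 75 mm high. Origin: centre of its underside.
- screwdriver: Bystander: blue screwdriver lying on the mat, 150 mm long. Origin: near its middle, underside.
- phone: Bystander: black phone lying flat, 145 x 70 x 8 mm. Origin: centre of its underside.
- scrap_board: Bystander: loose green circuit board, 75 x 28 x 7 mm. Origin: centre of its underside.
- tweezers: Bystander: dark steel tweezers lying on the mat, about 130 mm long. Origin: middle, underside.
- parts_tray: Bystander: grey open tray with three compartments, 90 x 140 x 28 mm. Origin: centre of its underside.
Mind the look-alikes: they are no part of the job. Leave any red look-alike of the jig alone. Of the things shaped like the dome, the black one is meant.

How it is judged:
By the outcome, as a careful person would: the job done as asked, in the order asked, and still so for the second after the job is handed in, with the robot touching nothing.
It also fails if it takes over 61 s, if anything falls off the work surface, if the arm or the gripper's body presses on something with over 40 N, if the wrist force passes 120 N, or if a joint passes its speed limit or range.

### The arm

A 7-joint arm with a two-finger parallel gripper is mounted at the origin on the work surface. World frame = base frame: x ahead of the robot, y to its left, z up, the work surface at z = 0. Lengths are in m, angles in rad, forces in N, time in s.
With the tool pointing down it reaches from about 0.425 to 1.025 m from the base axis. Payload 9.4 kg.
Tool frame: the origin (TCP) lies at the very end of the fingers, on their centre line; the grasp point (between the pads) lies 19 mm behind it; z points along the fingers, y is the line along which they close (so a half turn about z gives the same grasp; the last joint's range is limited). The gripper opens to 93 mm and grips with 3 to 60 N. Pads are 15 mm wide; open, the fingers measure 128 mm over their backs; the gripper's body (75 mm by 188 mm) begins 65 mm behind the grasp point.
Start: joints at [-1.384, 0.599, -0.003, 1.599, 0.002, 0.943, -0.08], TCP at [0.189, 0.7, 0.219] pointing down, gripper open.
Joint ranges: [-2.57, 2.57], [-0.35, 1.97], [-1.29, 1.29], [0.11, 2.56], [-1.05, 4.19], [0.11, 1.86], [-2.63, 2.63]. Speed limits (rad/s): [2.22, 2.22, 3.01, 3.01, 3.14, 3.14, 3.14].

### API

Orientations are given as a unit quaternion [w, x, y, z].
In Python, from workcell import ctrl gives the robot as it stands.
- The arm moves only by the tool apply_moves, never from a script. Its argument "plan" is a list of rows, each an object with "dp": the shift along the tool's x, y, z in m, a list of three; "rotation": the turn, a rotation vector about the tool's x, y, z in rad, a list of three; "gripper": the finger opening in m, from 0 to 0.093. In form: [{"dp": [tx, ty, tz], "rotation": [rx, ry, rz], "gripper": gripper}, ...]. A call has exactly 5 rows; each row is the pose to reach, as a shift and turn from the pose commanded when the call began, along the tool's axes at that moment; what a row does not reach only later rows make up. A row lasts 1/8 s, in which the tool goes at most 62.5 mm and 10.7 degrees, less where a joint would pass 70% of its speed; a pose out of reach is approached as far as the arm can. A call with a gripper value outside its range is refused whole. The fingers move at their own pace and stop on an object; "newtons" is the grip in N (left out, the last holds). Time passes only in rows, so rows that repeat a pose let the fingers close, or fill a call up. It gives the time, the measured TCP pose, the force, the opening and the grip force at its end, in the units of the state.
- ctrl.observe(): the state, without advancing time (a new reading comes with each control period).
- ctrl.read_camera(name): name is "side" or "top" or "wrist"; returns a dict with "color" (384x512x3 uint8, red, green, blue), "vertical_fov" (degrees; the focal length in pixels is half the picture's height over the tangent of half this angle, whatever the lens; pixels are square), "cx", "cy" (the principal point, pixels), "R" (3x3) and "t" (3): a world point X has camera coordinates R X + t; the wrist camera has in their place "T_tool_cam" (4x4, takes a point from camera to tool coordinates, whose origin is the TCP and whose axes are the flange's). Camera axes: x right, y down, z forward; pixel columns grow to the right and rows downward; lengths in m; the calibration is good to about 2 mm. A picture is of the moment at which its call begins: read the wrist's pose just before it. There is no depth.
- ctrl.hand_in(): hands the job in; it is judged then, once.
Trained networks look in a picture, given as the dict that the camera call returned (one of the last four; its "shot" number tells which), for a name from the list of things; names that differ only in an ending like _2 or _b are one class to them, and where a whole thing is asked for, a point or a joint stands for the part that bears it (a point fixed in the world has none). Each returns a list of dicts, best first, with "p" (0 to 1); they miss things now and then, are a little off and sometimes report something else, mostly with a low value. They report only what shows in the picture. A call takes as long as a camera call. They do not tell look-alikes from the thing itself.
- ctrl.outline_of(picture, target): "pixels" (384x512 bool, what is visible of it) and "uv" ([column, row] in pixels, amid what is visible of it).
The state is a dict: "time_s": time; "q": joint angles; "dq": joint speeds; "joint_efforts": joint torques, N m; "tool_pos": TCP position; "tool_rot": TCP orientation; "wrist_force": force on the tool from outside, world axes, zero at the start; "wrist_torque": the same for the moment, N m; "grip_width": finger opening in m; "gripper_force": force on a finger pad.
Only numpy, scipy, OpenCV 4.12 (cv2) and the standard library are available. Lean on these libraries where they do the work, as an engineer would, in place of code of your own. Each camera call takes 0.05 s, during which the arm holds its last target. There are 200 camera calls.

## Working session

There is one attempt and no reset: what is moved stays moved. The work goes in short steps, Python scripts to look and compute and a tool call to move; the robot and the scene stay as the last step left them, time stands still between calls to the robot, and variables do not carry over. Pictures are saved under pics/ and viewed, at most 10 in all, crops included, and the job is handed in when it is done.

Besides the shell and the picture viewer there is one more tool, called after "Request:" as name(argument=value, ...), one argument or row to a line, values as JSON. apply_moves: Moves the arm, as the interface text tells. Its arguments: {"type":"object","properties":{"plan":{"type":"array"},"newtons":{"type":"number"}},"required":["plan"]}

```bash
mkdir -p pics; ls; python3 - <<'E'
from workcell import ctrl
import cv2,numpy as np
s=ctrl.observe();print({k:np.round(v,3).tolist() for k,v in s.items()})
ims=[]
for n in("side","top"):
    p=ctrl.read_camera(n);cv2.imwrite(f"pics/{n}0.png",p["color"][...,::-1])
    print(n,p["vertical_fov"],p["cx"],p["cy"],np.round(p["R"],3).tolist(),np.round(p["t"],3).tolist(), [k for k in p])
    for t in("dome","jig","spool","knob_grip","window","jar"):
        print(t,[(round(d["p"],2),np.round(d["uv"]).tolist(),int(d["pixels"].sum())) for d in ctrl.outline_of(p,t)])
E
```

```text
pics
{'time_s': 0.0, 'q': [-1.384, 0.6, -0.003, 1.6, 0.002, 0.943, -0.08], 'dq': [0.001, -0.001, 0.0, 0.001, -0.001, -0.001, -0.0], 'joint_efforts': [-0.0, -76.511, 1.497, -25.234, -0.053, 0.017, 0.0], 'tool_pos': [0.189, 0.699, 0.218], 'tool_rot': [0.0, 0.131, 0.991, -0.001], 'wrist_force': [-0.452, -0.155, 0.232], 'wrist_torque': [0.008, 0.007, -0.009], 'gripper_force': 0.0, 'grip_width': 0.093}
side 57.04283883304485 258.293864766886 190.9370130574399 [[-0.997, -0.074, 0.014], [-0.058, 0.648, -0.76], [0.047, -0.758, -0.65]] [0.503, 0.15, 1.086] ['color', 'vertical_fov', 'cx', 'cy', 'R', 't', 'shot']
dome [(0.93, [247.0, 266.0], 1176), (0.84, [193.0, 253.0], 1070), (0.74, [206.0, 161.0], 630)]
jig [(0.66, [322.0, 140.0], 516), (0.65, [268.0, 185.0], 960)]
spool [(0.61, [182.0, 226.0], 184), (0.57, [258.0, 227.0], 216), (0.18, [208.0, 162.0], 655)]
knob_grip [(0.76, [246.0, 258.0], 322), (0.62, [190.0, 246.0], 288)]
window [(0.84, [189.0, 256.0], 1095), (0.71, [248.0, 268.0], 1175)]
jar [(0.87, [154.0, 323.0], 698), (0.64, [208.0, 161.0], 668), (0.29, [254.0, 163.0], 427)]
top 46.61816656644695 254.1470251193293 193.35424182361703 [[-0.001, -1.0, -0.016], [-0.99, 0.003, -0.141], [0.141, 0.016, -0.99]] [-0.084, 0.537, 1.306] ['color', 'vertical_fov', 'cx', 'cy', 'R', 't', 'shot']
dome [(0.83, [181.0, 147.0], 911), (0.74, [173.0, 198.0], 894), (0.35, [169.0, 200.0], 237)]
jig [(0.79, [293.0, 210.0], 1835), (0.73, [403.0, 282.0], 1857)]
spool [(0.49, [229.0, 204.0], 179)]
knob_grip [(0.72, [180.0, 146.0], 208), (0.66, [170.0, 200.0], 226)]
window [(0.92, [168.0, 198.0], 948), (0.58, [185.0, 149.0], 890)]
jar [(0.74, [108.0, 133.0], 371)]
```

```bash
python3 - <<'E'
import cv2
a=cv2.imread("pics/top0.png");b=cv2.imread("pics/side0.png")
cv2.imwrite("pics/v1.png",cv2.resize(a[60:360,60:460],None,fx=2,fy=2,interpolation=3))
cv2.imwrite("pics/v2.png",cv2.resize(b[80:380,80:480],None,fx=2,fy=2,interpolation=3))
E
```

```text
(no output)
```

View pics/v1.png

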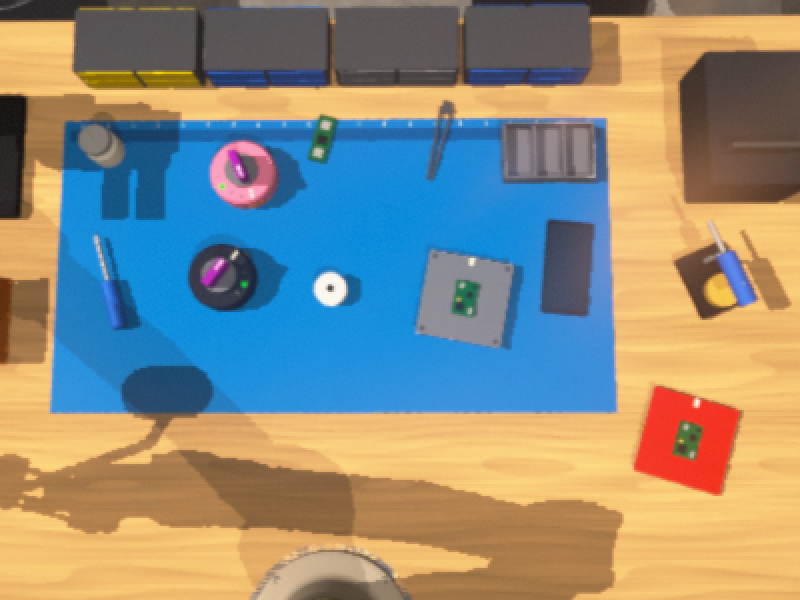

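View pics/v2.png

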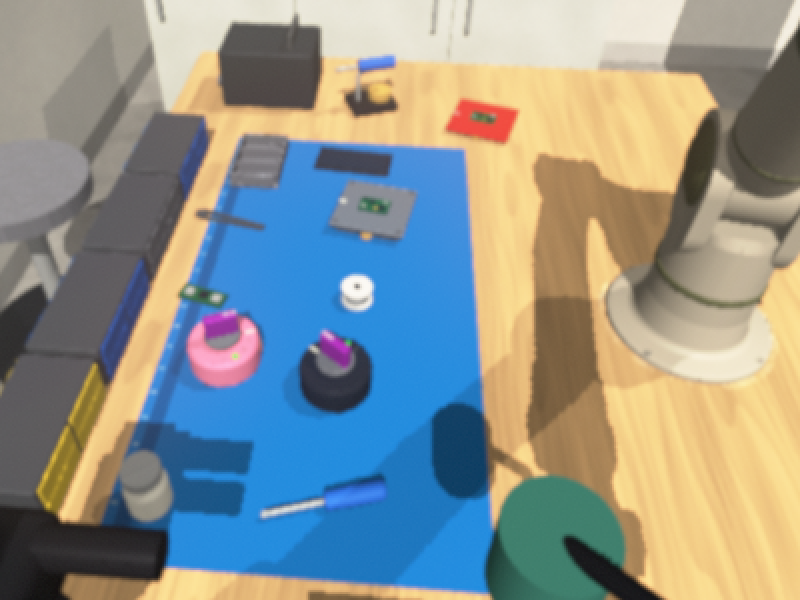

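Top view: the black dome is at about crop (222,277), full (171,198), and the pink look-alike is at (180,147). The grey jig is at full (293,209), with its white mark at about crop (471,261); the red look-alike is at (403,280). I choose the black dome and the grey jig. The spool lies between them at (225,204).

```bash
cat >h.py <<'E'
from workcell import ctrl
import cv2,numpy as np
from scipy.spatial.transform import Rotation as Ro
def f(p): return p["color"].shape[0]/2/np.tan(np.radians(p["vertical_fov"])/2)
def pose():
    s=ctrl.observe();q=s["tool_rot"];return s,Ro.from_quat([q[1],q[2],q[3],q[0]]).as_matrix(),np.array(s["tool_pos"])
def wrist():
    s,R,t=pose();p=ctrl.read_camera("wrist");T=np.eye(4);T[:3,:3]=R;T[:3,3]=t
    M=np.linalg.inv(T@np.array(p["T_tool_cam"]));p["R"],p["t"]=M[:3,:3],M[:3,3];return p
def ray(p,uv):
    R=np.array(p["R"]);d=R.T@np.array([(uv[0]-p["cx"])/f(p),(uv[1]-p["cy"])/f(p),1]);return -R.T@np.array(p["t"]),d/np.linalg.norm(d)
def at(p,uv,z):
    c,d=ray(p,uv);return c+d*(z-c[2])/d[2]
def tri(a,ua,b,ub):
    c,d=ray(a,ua);e,g=ray(b,ub);s=np.linalg.lstsq(np.c_[d,-g],e-c,rcond=None)[0]
    x,y=c+d*s[0],e+g*s[1];return (x+y)/2,np.linalg.norm(x-y)
def proj(p,X):
    c=np.array(p["R"])@X+p["t"];return c[:2]/c[2]*f(p)+[p["cx"],p["cy"]]
def blobs(p,lo,hi,amin=4):
    m=cv2.inRange(cv2.cvtColor(p["color"],cv2.COLOR_RGB2HSV),lo,hi)
    n,l,st,c=cv2.connectedComponentsWithStats(m);return [(c[i],st[i,4],l==i) for i in range(1,n) if st[i,4]>=amin]
def near(bl,uv): return min(bl,key=lambda b:np.hypot(*(b[0]-uv)))
E
python3 - <<'E'
from h import *
T=ctrl.read_camera("top");S=ctrl.read_camera("side")
P=((140,90,50),(165,255,255))
a=near(blobs(T,*P),(168,196));b=near(blobs(S,*P),(248,253));print("knob",a[1],b[1],tri(T,a[0],S,b[0]))
G=((40,90,40),(85,255,255))
for p,u in((T,(293,209)),(S,(267,183))):
    print([(np.round(x[0],1).tolist(),x[1]) for x in blobs(p,*G) if np.hypot(*(x[0]-u))<60])
def jig(p,u): return min(ctrl.outline_of(p,"jig"),key=lambda d:np.hypot(*(d["uv"]-np.array(u))))
jt=jig(T,(293,210));js=jig(S,(268,185))
m=jt["pixels"].astype(np.uint8);c=max(cv2.findContours(m,0,1)[0],key=cv2.contourArea)
box=cv2.boxPoints(cv2.minAreaRect(c));print("box",box.tolist())
for z in(.022,): 
    w=np.array([at(T,b,z) for b in box]);print(w.round(3).tolist(),w.mean(0),np.linalg.norm(np.diff(w,axis=0),axis=1))
    print("mark",at(T,(60/1+471/2-0,60+261/2),z))
print("spool",at(T,(225,204),.03),"dome line",at(T,(177,187),.048),"dot",at(T,(181.5,202),.048))
E
```

```text
knob 107 165 (array([0.52173525, 0.16885562, 0.07987193]), np.float64(0.001265210927957347))
[([292.5, 208.2], np.int32(139))]
[([265.5, 181.6], np.int32(22)), ([271.3, 184.3], np.int32(6))]
box [[266.7567443847656, 227.45945739746094], [273.9729309082031, 184.1621551513672], [317.4324035644531, 191.40541076660156], [310.2162170410156, 234.7027130126953]]
[[0.435, -0.123, 0.022], [0.567, -0.146, 0.022], [0.544, -0.278, 0.022], [0.413, -0.253, 0.022]] [ 0.48973879 -0.19996367  0.022     ] [0.13412499 0.13403636 0.13362135]
mark [ 0.54723705 -0.21111062  0.022     ]
spool [0.50541301 0.00301652 0.03      ] dome line [0.55508261 0.1464123  0.048     ] dot [0.50963505 0.13183383 0.048     ]
```

Request:
apply_moves(
  plan=[
    {"dp": [-0.04,-0.037,-0.005],"rotation": [0,0,0],"gripper": 0.093},
    {"dp": [-0.086,-0.08,-0.01],"rotation": [0,0,0],"gripper": 0.093},
    {"dp": [-0.132,-0.122,-0.02],"rotation": [0,0,0],"gripper": 0.093},
    {"dp": [-0.178,-0.165,-0.025],"rotation": [0,0,0],"gripper": 0.093},
    {"dp": [-0.224,-0.207,-0.03],"rotation": [0,0,0],"gripper": 0.093},
  ],
)

```text
time_s: 1.52
tool_pos: [0.3513, 0.4416, 0.249]
tool_rot: [0.0, 0.131, 0.991, 0.0]
wrist_force: [2.0, -0.2, 0.6]
grip_width: 0.093
gripper_force: 0.0
```

Request:
apply_moves(
  plan=[
    {"dp": [-0.046,-0.043,0],"rotation": [0,0,0.13],"gripper": 0.093},
    {"dp": [-0.092,-0.086,0],"rotation": [0,0,0.26],"gripper": 0.093},
    {"dp": [-0.138,-0.129,0],"rotation": [0,0,0.39],"gripper": 0.093},
    {"dp": [-0.184,-0.172,0],"rotation": [0,0,0.52],"gripper": 0.093},
    {"dp": [-0.225,-0.21,0],"rotation": [0,0,0.52],"gripper": 0.093},
  ],
)

```text
time_s: 2.15
tool_pos: [0.5138, 0.18, 0.2489]
tool_rot: [0.0, 0.383, 0.924, 0.0]
wrist_force: [0.9, 0.7, 0.2]
grip_width: 0.0928
gripper_force: 0.0
```

```bash
python3 - <<'E'
from h import *
p=wrist();cv2.imwrite("pics/w1.png",p["color"][...,::-1])
s,R,t=pose();print(s["q"],t,np.degrees(np.arctan2(R[1,0],R[0,0])))
c,_=ray(p,(0,0));print("cam",c,f(p))
for b in blobs(p,(140,90,50),(165,255,255),50):
    r=cv2.minAreaRect(np.argwhere(b[2])[:,::-1].astype(np.float32));print(b[0],b[1],r,at(p,b[0],.095))
for n,lo,hi in(("green",(45,120,80),(75,255,255)),("white",(0,0,190),(179,60,255)),("amber",(10,120,120),(28,255,255))):
    print(n,[(np.round(b[0],1).tolist(),int(b[1]),np.round(at(p,b[0],.048),4).tolist()) for b in blobs(p,lo,hi,15)])
E
```

```text
[-0.57890712  0.35027333  0.20261282  1.98894348 -0.08974079  0.80886062
  0.45195234] [0.51764919 0.17231902 0.24921426] 134.59614030963454
cam [0.46275361 0.23076073 0.41539668] 290.45497963874357
[247.70864198 193.37283951] 405 ((248.2481231689453, 196.40243530273438), (42.50947952270508, 12.459673881530762), 82.56858825683594) [0.52190774 0.16546936 0.095     ]
green [([222.4, 200.4], 51, [0.5137, 0.1255, 0.048])]
white [([413.8, 64.6], 576, [0.5579, 0.4044, 0.048]), ([146.7, 66.1], 50, [0.3379, 0.182, 0.048]), ([389.1, 111.0], 28, [0.579, 0.3516, 0.048]), ([42.5, 189.8], 114, [0.3377, -0.0303, 0.048]), ([249.8, 207.8], 40, [0.5466, 0.1438, 0.048]), ([175.0, 255.5], 183, [0.5222, 0.0206, 0.048]), ([289.6, 270.2], 65, [0.6518, 0.1178, 0.048]), ([274.7, 324.0], 22, [0.7018, 0.0409, 0.048])]
amber [([497.0, 233.9], 536, [0.8115, 0.3558, 0.048]), ([439.5, 268.9], 34, [0.8001, 0.269, 0.048]), ([61.7, 299.7], 631, [0.4524, -0.1493, 0.048]), ([419.1, 348.3], 3907, [0.8903, 0.167, 0.048])]
```

View pics/w1.png

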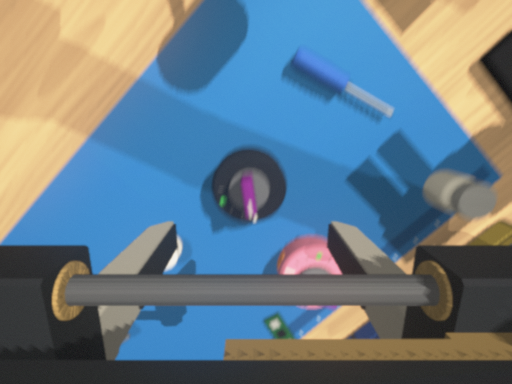

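The black dome is at (249,185), with its bar from about (246,176) to a white pointer end near (253,216). The green dot is at (222,200), and the pink look-alike is at (310,260). Zooming in on the dome.

```bash
python3 - <<'E'
from h import *
a=cv2.imread("pics/w1.png")
cv2.imwrite("pics/w1c.png",cv2.resize(a[145:229,203:299],None,fx=7,fy=7,interpolation=cv2.INTER_CUBIC))
E
```

```text
(no output)
```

View pics/w1c.png

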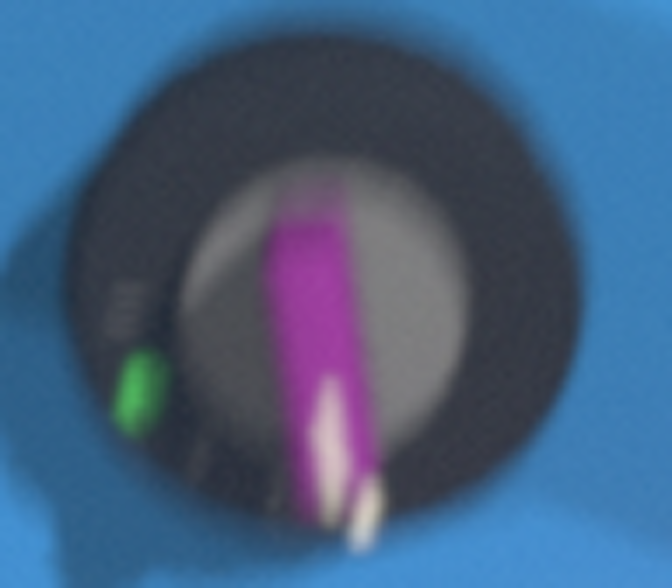

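```bash
cat >> h.py <<'E'
def hd(v): return np.degrees(np.arctan2(v[1],v[0])).round(1)
E
python3 - <<'E'
from h import *
p=wrist();s,R,t=pose();print(t,hd(R[:,0]))
q=lambda u,v:(203+u/7-.43,145+v/7-.43)
disc=at(p,q(325,302),.059);w=at(p,q(367,512),.048);g=at(p,q(140,392),.048)
e1=at(p,q(312,222),.095);e2=at(p,q(338,522),.095)
print("disc",disc,"line",w,"dot",g,"bar",e1,e2,(e1+e2)/2,np.linalg.norm(e2-e1),hd(e2-e1))
for c in (disc,(e1+e2)/2,(.5217,.1689)): print(hd(w-np.r_[c[:2],.048]),hd(g-np.r_[c[:2],.048]),np.linalg.norm((w-c)[:2]) if len(c)==3 else 0)
X=np.r_[.5217,.1678,.095]
for z in (.095,.059,.048): print(z,(proj(p,np.r_[X[:2],z])-[203,145]+.43)*7)
E
```

```text
[0.51587057 0.17546284 0.24898735] 134.6
disc [0.52881633 0.15605701 0.059     ] line [0.56567454 0.12992373 0.048     ] dot [0.51818107 0.11688307 0.048     ] bar [0.51170961 0.17092939 0.095     ] [0.55078489 0.13726732 0.095     ] [0.53124725 0.15409836 0.095     ] 0.051575311197383095 -40.7
-35.3 -105.2 0.04518269337893946
-35.1 -109.3 0.042067218944879164
-41.6 -93.9 0
0.095 [342.49850813 277.79181962]
0.059 [342.60163986 229.86690427]
0.048 [342.62934589 216.99202454]
```

Request:
apply_moves(
  plan=[
    {"dp": [-0.005,-0.001,0.02],"rotation": [0,0,0],"gripper": 0.093},
    {"dp": [-0.01,-0.002,0.04],"rotation": [0,0,0],"gripper": 0.093},
    {"dp": [-0.015,-0.003,0.06],"rotation": [0,0,0],"gripper": 0.093},
    {"dp": [-0.015,-0.003,0.06],"rotation": [0,0,0],"gripper": 0.093},
    {"dp": [-0.015,-0.003,0.06],"rotation": [0,0,0],"gripper": 0.093},
  ],
)

```text
time_s: 2.88
tool_pos: [0.5214, 0.1697, 0.1891]
tool_rot: [0.0, 0.382, 0.924, 0.0]
wrist_force: [0.3, 0.3, -0.3]
grip_width: 0.093
gripper_force: 0.0
```

```bash
python3 - <<'E'
from h import *
for i in range(4):
    p=wrist();s,R,t=pose();print(t.round(4),hd(R[:,0]),s["wrist_force"])
cv2.imwrite("pics/w2.png",p["color"][...,::-1])
np.savez("w2.npz",R=p["R"],t=p["t"],cx=p["cx"],cy=p["cy"],vertical_fov=p["vertical_fov"],color=p["color"])
for n,lo,hi in(("purple",(140,90,50),(165,255,255)),("green",(45,120,80),(75,255,255))):
    print(n,[(np.round(b[0],1).tolist(),int(b[1])) for b in blobs(p,lo,hi,30)])
a=cv2.imread("pics/w2.png");cv2.imwrite("pics/w2c.png",cv2.resize(a[130:280,180:330],None,fx=4,fy=4,interpolation=cv2.INTER_CUBIC))
E
```

```text
[0.5215 0.1698 0.1893] 135.1 [ 0.50660408 -0.07767164  0.83747591]
[0.5215 0.1698 0.1894] 135.1 [ 0.22811768 -0.06027943  0.00160979]
[0.5215 0.1697 0.1893] 135.1 [-0.66645689  0.53333718  0.45143431]
[0.5215 0.1696 0.1892] 135.1 [ 0.72758449 -0.71962981  0.56001374]
purple [([250.2, 192.9], 661), ([338.4, 315.6], 695)]
green [([219.5, 201.5], 52), ([280.5, 334.6], 31)]
```

View pics/w2c.png

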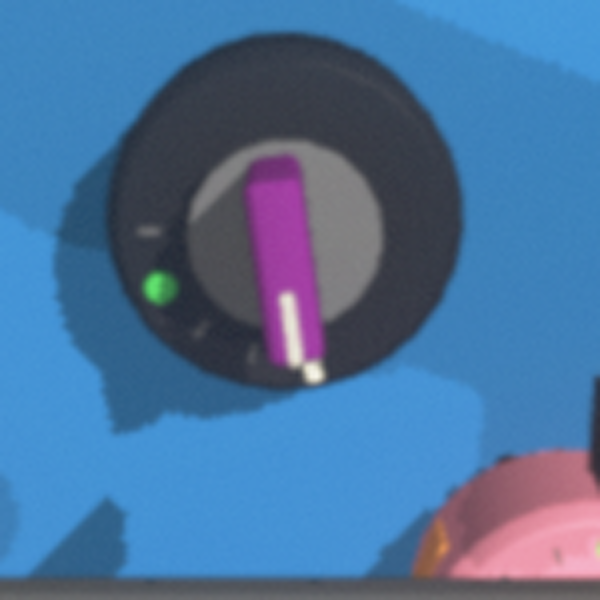

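The crop shows the black dome clearly. The bar runs from (275,180) to (298,361), the white line is at (314,372), the green dot at (161,288) and the disc centre at about (285,236). So the timer is near 0.1 to 0.3.

```bash
python3 - <<'E'
from h import *
p=dict(np.load("w2.npz"))
q=lambda u,v:(180+u/4-.4,130+v/4-.4)
disc=at(p,q(285,236),.059);dome=at(p,q(286,211),.046);w=at(p,q(314,372),.048);g=at(p,q(161,288),.048)
e1=at(p,q(275,180),.095);e2=at(p,q(298,361),.095);m=(e1+e2)/2
print("disc",disc,"line",w,"dot",g,"\nbar",m,np.linalg.norm(e2-e1),hd(e2-e1))
for c in(disc,m): print("line hd",hd(w-c),"dot",hd(g-c),np.hypot(*(w-c)[:2]),np.hypot(*(g-c)[:2]))
for d in((188,236),(383,236),(285,140),(285,332)): print(at(p,q(*d),.059).round(4))
E
```

```text
disc [0.52402768 0.16603939 0.059     ] line [0.55990086 0.1418561  0.048     ] dot [0.51234089 0.1292076  0.048     ] 
bar [0.52402995 0.16669735 0.095     ] 0.044360118908755325 -37.9
line hd -34.0 dot -107.6 0.043263338430799186 0.038641451905821515
line hd -34.7 dot -107.3 0.04363266783135442 0.03926977787540384
[0.506  0.1479 0.059 ]
[0.5423 0.1844 0.059 ]
[0.5059 0.1841 0.059 ]
[0.543  0.1472 0.059 ]
```

Request:
apply_moves(
  plan=[
    {"dp": [-0.004,-0.0006,0.03],"rotation": [0,0,-0.12],"gripper": 0.06},
    {"dp": [-0.004,-0.0006,0.06],"rotation": [0,0,-0.12],"gripper": 0.05},
    {"dp": [-0.004,-0.0006,0.09],"rotation": [0,0,-0.12],"gripper": 0.05},
    {"dp": [-0.004,-0.0006,0.115],"rotation": [0,0,-0.12],"gripper": 0.05},
    {"dp": [-0.004,-0.0006,0.1255],"rotation": [0,0,-0.12],"gripper": 0.05},
  ],
  newtons=45,
)

```text
time_s: 3.7
tool_pos: [0.5234, 0.1659, 0.0622]
tool_rot: [-0.0, 0.326, 0.945, -0.0]
wrist_force: [0.1, -0.3, -0.4]
grip_width: 0.0508
gripper_force: 0.0
```

Request:
apply_moves(
  plan=[
    {"dp": [0,0,0],"rotation": [0,0,0],"gripper": 0.03},
    {"dp": [0,0,0],"rotation": [0,0,0],"gripper": 0.02},
    {"dp": [0,0,0],"rotation": [0,0,0],"gripper": 0.005},
    {"dp": [0,0,0],"rotation": [0,0,0],"gripper": 0.005},
    {"dp": [0,0,0],"rotation": [0,0,0],"gripper": 0.005},
  ],
  newtons=45,
)

```text
time_s: 4.32
tool_pos: [0.5239, 0.166, 0.0634]
tool_rot: [0.0, 0.326, 0.945, 0.0]
wrist_force: [0.1, -0.3, 1.7]
grip_width: 0.0139
gripper_force: 45.0
```

Request:
apply_moves(
  plan=[
    {"dp": [0,0,-0.008],"rotation": [0,0,0],"gripper": 0.005},
    {"dp": [0,0,-0.025],"rotation": [0,0,0],"gripper": 0.005},
    {"dp": [0,0,-0.05],"rotation": [0,0,0],"gripper": 0.005},
    {"dp": [0,0,-0.075],"rotation": [0,0,0],"gripper": 0.005},
    {"dp": [0,0,-0.085],"rotation": [0,0,0],"gripper": 0.005},
  ],
)

```text
time_s: 4.95
tool_pos: [0.5242, 0.1661, 0.1501]
tool_rot: [0.001, 0.326, 0.945, 0.001]
wrist_force: [0.1, 0.4, -3.3]
grip_width: 0.0136
gripper_force: 45.0
```

```bash
python3 - <<'E'
from h import *
p=wrist();s,R,t=pose();print(t,hd(R[:,0]),s["wrist_force"],s["q"][6],s["grip_width"])
T=ctrl.read_camera("top")
cv2.imwrite("pics/w3.png",p["color"][...,::-1])
a=p["color"][130:330,156:356,::-1]
c=T["color"][155:255,240:340,::-1]
cv2.imwrite("pics/v3.png",np.hstack([cv2.resize(a,(400,400),interpolation=3),cv2.resize(c,(400,400),interpolation=3)]))
np.savez("t3.npz",R=T["R"],t=T["t"],cx=T["cx"],cy=T["cy"],vertical_fov=T["vertical_fov"],color=T["color"])
S=ctrl.read_camera("side")
np.savez("s3.npz",R=S["R"],t=S["t"],cx=S["cx"],cy=S["cy"],vertical_fov=S["vertical_fov"],color=S["color"])
E
```

```text
[0.52434924 0.16612376 0.1504349 ] 142.0 [ 0.9313369   0.37203274 -3.16003207] 0.6113128283243497 0.013741051883872505
```

View pics/v3.png

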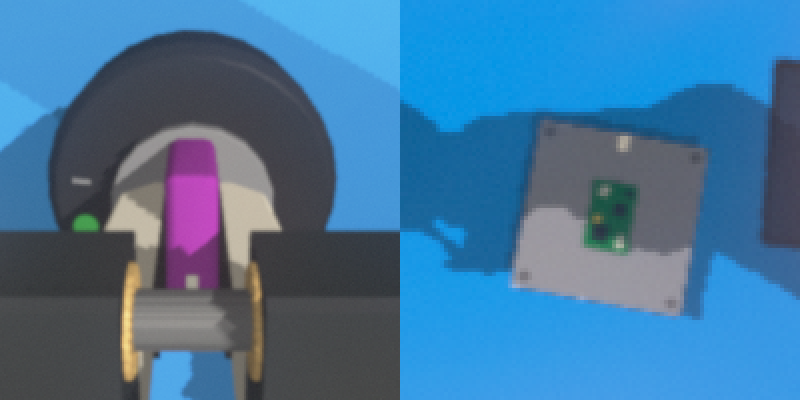

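The dome is held, at about 3.2 N of load. The dot is at left (85,225) in the crop. The jig corners on the right are at (140,118), (307,150), (282,318) and (112,287), with the mark at (223,142).

```bash
python3 - <<'E'
from h import *
T=dict(np.load("t3.npz"));S=dict(np.load("s3.npz"))
q=lambda u,v:np.array((240+u/4-.4,155+v/4-.4))
# green board and white mark, both views
def cen(p,roi,lo,hi):
    x0,y0,x1,y1=roi;m=cv2.inRange(cv2.cvtColor(p["color"],cv2.COLOR_RGB2HSV),lo,hi)[y0:y1,x0:x1];M=cv2.moments(m,True);return np.array([x0+M["m10"]/M["m00"],y0+M["m01"]/M["m00"]]),M["m00"]
js=min(ctrl.outline_of(ctrl.read_camera("side"),"jig"),key=lambda d:np.hypot(*(np.array(d["uv"])-(268,185))))
c=max(cv2.findContours(js["pixels"].astype(np.uint8),0,1)[0],key=cv2.contourArea)
ms=cen(S,(246,175,256,186),(0,0,190),(179,70,255))
print("side quad",cv2.approxPolyDP(c,6,True)[:,0].tolist(),"mark side",ms)
mk=q(223,142);print("tri mark",tri(T,mk,S,ms[0]))
C=[(140,118),(307,150),(282,318),(112,287)]
for z in(.016,.022,.028):
    w=np.array([at(T,q(*k),z) for k in C]);b=at(T,q(211,215),z+.006);m=at(T,mk,z)
    e=w[0]-w[3]+w[1]-w[2];g=w[1]-w[0]+w[2]-w[3]
    print(z,"ctr",w.mean(0).round(4),"side",np.linalg.norm(e)/2,np.linalg.norm(g)/2,"yaw",hd(e),hd(g)+90,"board",b.round(4),"mark",m.round(4),np.hypot(*(m-w.mean(0))[:2]),hd(m-w.mean(0)))
    print("  side proj ctr+.006",proj(S,w.mean(0)+[0,0,.006]), [proj(S,k).round(1).tolist() for k in w])
p=wrist();_,R,t=pose();g=at(p,(156+42.5-.3,130+112.5-.3),t[2]-.0154)-t;print("dot hd",hd(g),np.hypot(*g[:2]),"tool",hd(R[:,0]))
w=dict(np.load("w2.npz"));print("tick,dot w2",[hd(at(w,(180+u/4,130+v/4),.048)-[.524,.1664,0]) for u,v in((149,231),(161,288))])
g=at(p,(156+41,130+90.5),t[2]-.0154)-t;print("tick hd now",hd(g))
E
```

```text
side quad [[266, 173], [283, 185], [288, 178]] mark side (array([249.77419355, 176.16129032]), 31.0)
tri mark (array([ 0.54785074, -0.20899318,  0.0449912 ]), np.float64(0.005576596969332776))
0.016 ctr [ 0.4912 -0.2006  0.016 ] side 0.13064634648845785 0.13006330401248836 yaw -9.6 -10.799999999999997 board [ 0.4926 -0.2008  0.022 ] mark [ 0.5494 -0.2111  0.016 ] 0.059137747764307094 -10.3
  side proj ctr+.006 [266.34438916 183.80824484] [[243.1, 193.6], [253.5, 171.5], [288.0, 177.1], [280.6, 200.1]]
0.022 ctr [ 0.4905 -0.2002  0.022 ] side 0.13006626377659092 0.1294858100669336 yaw -9.6 -10.799999999999997 board [ 0.4919 -0.2004  0.028 ] mark [ 0.5485 -0.2107  0.022 ] 0.05887517030983644 -10.3
  side proj ctr+.006 [266.56764047 182.57497532] [[243.3, 192.3], [253.7, 170.4], [288.2, 175.9], [280.8, 198.8]]
0.028 ctr [ 0.4899 -0.1998  0.028 ] side 0.129486181064724 0.12890831612137882 yaw -9.6 -10.799999999999997 board [ 0.4913 -0.2     0.034 ] mark [ 0.5476 -0.2102  0.028 ] 0.05861259285536583 -10.3
  side proj ctr+.006 [266.79242363 181.33324367] [[243.6, 191.0], [253.9, 169.2], [288.4, 174.7], [281.1, 197.5]]
dot hd -109.1 0.038616771728417244 tool 142.0
tick,dot w2 [np.float64(-131.5), np.float64(-106.5)]
tick hd now -133.0
```

Request:
apply_moves(
  plan=[
    {"dp": [-0.01,-0.015,0],"rotation": [0,0,0],"gripper": 0.005},
    {"dp": [-0.03,-0.046,0],"rotation": [0,0,0],"gripper": 0.005},
    {"dp": [-0.052,-0.08,0],"rotation": [0,0,0],"gripper": 0.005},
    {"dp": [-0.076,-0.117,0],"rotation": [0,0,0],"gripper": 0.005},
    {"dp": [-0.1,-0.155,0],"rotation": [0,0,0],"gripper": 0.005},
  ],
)

```text
time_s: 5.88
tool_pos: [0.5061, -0.0203, 0.1476]
tool_rot: [-0.0, 0.326, 0.945, -0.0]
wrist_force: [-0.3, -0.9, -4.6]
grip_width: 0.0136
gripper_force: 45.0
```

Request:
apply_moves(
  plan=[
    {"dp": [-0.024,-0.038,0],"rotation": [0,0,-0.08],"gripper": 0.005},
    {"dp": [-0.048,-0.075,0],"rotation": [0,0,-0.18],"gripper": 0.005},
    {"dp": [-0.072,-0.112,0],"rotation": [0,0,-0.28],"gripper": 0.005},
    {"dp": [-0.09,-0.14,0],"rotation": [0,0,-0.36],"gripper": 0.005},
    {"dp": [-0.0997,-0.154,0],"rotation": [0,0,-0.414],"gripper": 0.005},
  ],
)

```text
time_s: 6.5
tool_pos: [0.4888, -0.2039, 0.1475]
tool_rot: [-0.001, 0.125, 0.992, -0.0]
wrist_force: [-0.3, 0.5, -3.1]
grip_width: 0.0135
gripper_force: 45.0
```

Request:
apply_moves(
  plan=[
    {"dp": [0,0,0.005],"rotation": [0,0,0],"gripper": 0.005},
    {"dp": [0,0,0.015],"rotation": [0,0,0],"gripper": 0.005},
    {"dp": [0,0,0.025],"rotation": [0,0,0],"gripper": 0.005},
    {"dp": [0,0,0.03],"rotation": [0,0,0],"gripper": 0.005},
    {"dp": [0,0,0.03],"rotation": [0,0,0],"gripper": 0.005},
  ],
)

```text
time_s: 7.12
tool_pos: [0.4905, -0.1999, 0.1174]
tool_rot: [-0.0, 0.124, 0.992, 0.0]
wrist_force: [-0.2, -0.8, -2.9]
grip_width: 0.0138
gripper_force: 45.0
```

```bash
python3 - <<'E'
from h import *
p=wrist();s,R,t=pose();print(t,hd(R[:,0]),s["wrist_force"],s["q"][6])
S=ctrl.read_camera("side");T=ctrl.read_camera("top")
cv2.imwrite("pics/w4.png",p["color"][...,::-1])
z=t[2]-.0154
g=blobs(p,(45,120,80),(75,255,255),10);print([(b[0].round(1).tolist(),int(b[1]),hd(at(p,b[0],z)-t),np.hypot(*(at(p,b[0],z)-t)[:2]).round(4)) for b in g])
a=p["color"][100:300,156:356,::-1];c=S["color"][130:230,216:316,::-1]
cv2.imwrite("pics/v4.png",np.hstack([cv2.resize(a,(400,400),interpolation=3),cv2.resize(c,(400,400),interpolation=3)]))
E
```

```text
[ 0.49062898 -0.20012198  0.11775177] 165.7 [-0.59158649  0.39835455 -3.61129264] 1.5647557951737807
[([198.5, 241.4], 95, np.float64(-86.7), np.float64(0.038)), ([480.7, 343.0], 99, np.float64(47.1), np.float64(0.1965))]
```

View pics/v4.png

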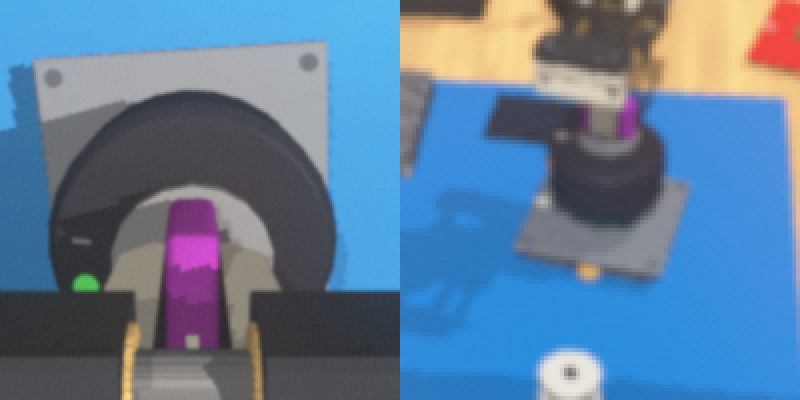

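The wrist view shows the held dome over the jig. The jig's rear corners are at crop (34,61) and (327,42), and the green dot is at (85,285). I'll check the jig pose from these corners.

```bash
python3 - <<'E'
from h import *
p=wrist();s,R,t=pose()
for z in(.016,.022,.028):
    a=at(p,(156+17-.3,100+30.5-.3),z);b=at(p,(156+163.5-.3,100+21-.3),z)
    d=b-a;n=np.linalg.norm(d);y=hd(d)
    # edge a->b ; inward direction toward TCP
    e=d/n;k=np.array([-e[1],e[0],0]);k=k if k@(t-a)>0 else -k
    print(z,a.round(4),b.round(4),n,y,(a+b)/2+.065*k)
E
```

```text
0.016 [ 0.4173 -0.2558  0.016 ] [ 0.4418 -0.1256  0.016 ] 0.13248024022029006 79.4 [ 0.49343141 -0.20272922  0.016     ]
0.022 [ 0.4174 -0.2542  0.022 ] [ 0.4413 -0.1269  0.022 ] 0.12952203370798765 79.4 [ 0.49324015 -0.20255181  0.022     ]
0.028 [ 0.4175 -0.2526  0.028 ] [ 0.4408 -0.1282  0.028 ] 0.12656382719568526 79.4 [ 0.4930489  -0.20237441  0.028     ]
```

Request:
apply_moves(
  plan=[
    {"dp": [-0.0031,-0.0018,0.008],"rotation": [0,0,0],"gripper": 0.005},
    {"dp": [-0.0031,-0.0018,0.018],"rotation": [0,0,0],"gripper": 0.005},
    {"dp": [-0.0031,-0.0018,0.025],"rotation": [0,0,0],"gripper": 0.005},
    {"dp": [-0.0031,-0.0018,0.027],"rotation": [0,0,0],"gripper": 0.005},
    {"dp": [-0.0031,-0.0018,0.028],"rotation": [0,0,0],"gripper": 0.005},
  ],
)

```text
time_s: 7.95
tool_pos: [0.4931, -0.203, 0.0898]
tool_rot: [-0.0, 0.125, 0.992, 0.0]
wrist_force: [0.2, -0.2, -3.3]
grip_width: 0.0142
gripper_force: 45.0
```

Request:
apply_moves(
  plan=[
    {"dp": [0,0,0.0003],"rotation": [0,0,0],"gripper": 0.005},
    {"dp": [0,0,0.0006],"rotation": [0,0,0],"gripper": 0.005},
    {"dp": [0,0,0.0009],"rotation": [0,0,0],"gripper": 0.005},
    {"dp": [0,0,0.0012],"rotation": [0,0,0],"gripper": 0.005},
    {"dp": [0,0,0.0012],"rotation": [0,0,0],"gripper": 0.005},
  ],
)

```text
time_s: 8.57
tool_pos: [0.4932, -0.203, 0.0888]
tool_rot: [0.0, 0.125, 0.992, -0.0]
wrist_force: [0.7, 1.0, -3.4]
grip_width: 0.014
gripper_force: 45.0
```

Request:
apply_moves(
  plan=[
    {"dp": [0,0,0.0003],"rotation": [0,0,0],"gripper": 0.005},
    {"dp": [0,0,0.0006],"rotation": [0,0,0],"gripper": 0.005},
    {"dp": [0,0,0.0009],"rotation": [0,0,0],"gripper": 0.005},
    {"dp": [0,0,0.0012],"rotation": [0,0,0],"gripper": 0.005},
    {"dp": [0,0,0.0012],"rotation": [0,0,0],"gripper": 0.005},
  ],
)

```text
time_s: 9.2
tool_pos: [0.4932, -0.203, 0.0876]
tool_rot: [0.0, 0.125, 0.992, -0.0]
wrist_force: [0.0, 1.2, -3.1]
grip_width: 0.0136
gripper_force: 45.0
```

Request:
apply_moves(
  plan=[
    {"dp": [0,0,0.0003],"rotation": [0,0,0],"gripper": 0.005},
    {"dp": [0,0,0.0006],"rotation": [0,0,0],"gripper": 0.005},
    {"dp": [0,0,0.0009],"rotation": [0,0,0],"gripper": 0.005},
    {"dp": [0,0,0.0012],"rotation": [0,0,0],"gripper": 0.005},
    {"dp": [0,0,0.0012],"rotation": [0,0,0],"gripper": 0.005},
  ],
)

```text
time_s: 9.82
tool_pos: [0.4932, -0.203, 0.0864]
tool_rot: [0.0, 0.125, 0.992, -0.0]
wrist_force: [0.7, 1.1, -3.3]
grip_width: 0.0136
gripper_force: 45.0
```

Request:
apply_moves(
  plan=[
    {"dp": [0,0,0.0003],"rotation": [0,0,0],"gripper": 0.005},
    {"dp": [0,0,0.0006],"rotation": [0,0,0],"gripper": 0.005},
    {"dp": [0,0,0.0009],"rotation": [0,0,0],"gripper": 0.005},
    {"dp": [0,0,0.0012],"rotation": [0,0,0],"gripper": 0.005},
    {"dp": [0,0,0.0012],"rotation": [0,0,0],"gripper": 0.005},
  ],
)

```text
time_s: 10.45
tool_pos: [0.4932, -0.203, 0.0855]
tool_rot: [0.0, 0.125, 0.992, -0.0]
wrist_force: [-2.5, 0.5, 6.6]
grip_width: 0.0137
gripper_force: 45.0
```

Request:
apply_moves(
  plan=[
    {"dp": [0,0,0.0002],"rotation": [0,0,0],"gripper": 0.005},
    {"dp": [0,0,0.0004],"rotation": [0,0,0],"gripper": 0.005},
    {"dp": [0,0,0.0006],"rotation": [0,0,0],"gripper": 0.005},
    {"dp": [0,0,0.0008],"rotation": [0,0,0],"gripper": 0.005},
    {"dp": [0,0,0.0008],"rotation": [0,0,0],"gripper": 0.005},
  ],
)

```text
time_s: 11.08
tool_pos: [0.4932, -0.203, 0.0851]
tool_rot: [0.0, 0.125, 0.992, -0.0]
wrist_force: [-2.3, 1.4, 10.9]
grip_width: 0.0136
gripper_force: 45.0
```

```bash
python3 - <<'E'
from h import *
p=wrist();F=[];
for i in range(3): 
    S=ctrl.read_camera("side");s,R,t=pose();F.append(s["wrist_force"])
print(np.mean(F,0),t,hd(R[:,0]),s["wrist_torque"])
z=t[2]-.0154
print([(b[0].round(1).tolist(),int(b[1]),hd(at(p,b[0],z)-t)) for b in blobs(p,(45,120,80),(75,255,255),10)])
a=p["color"][100:300,156:356,::-1];c=S["color"][130:230,216:316,::-1]
cv2.imwrite("pics/v5.png",np.hstack([cv2.resize(a,(400,400),interpolation=3),cv2.resize(c,(400,400),interpolation=3)]))
E
```

```text
[-2.40385114  0.82945075 11.00560361] [ 0.49323641 -0.20303219  0.08508293] 165.7 [ 0.24086234  0.66145341 -0.01570284]
[([198.1, 241.8], 89, np.float64(-86.1))]
```

View pics/v5.png

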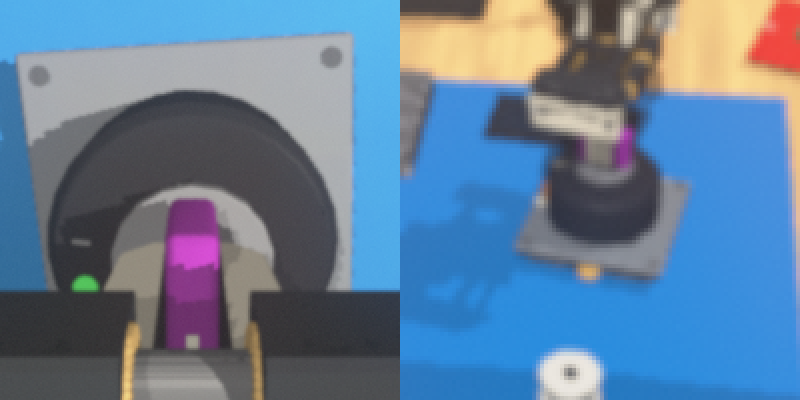

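The dome is seated around the board. The rear corners are at crop (18,55) and (352,34), and the side view shows the dome flush on the stage. One last centring check before I wind.

```bash
python3 - <<'E'
from h import *
p=wrist();s,R,t=pose()
for z in(.021,.0246):
    a=at(p,(156+9-.3,100+27.5-.3),z);b=at(p,(156+176-.3,100+17-.3),z)
    d=b-a;n=np.linalg.norm(d);e=d/n;k=np.array([-e[1],e[0],0]);k=k if k@(t-a)>0 else -k
    print(z,n,hd(d)-90,((a+b)/2+.065*k).round(4),t.round(4),"torque",np.round(s["wrist_torque"],3),s["q"][6])
E
```

```text
0.021 0.12916800915208376 -10.799999999999997 [ 0.4925 -0.2021  0.021 ] [ 0.4933 -0.2031  0.0851] torque [0.235 0.564 0.019] 1.5629794144218736
0.0246 0.12715143324271885 -10.799999999999997 [ 0.4924 -0.202   0.0246] [ 0.4933 -0.2031  0.0851] torque [0.235 0.564 0.019] 1.5629794144218736
```

Request:
apply_moves(
  plan=[
    {"dp": [0,0,0.0002],"rotation": [0,0,0],"gripper": 0.005},
    {"dp": [0,0,0.0004],"rotation": [0,0,0],"gripper": 0.005},
    {"dp": [0,0,0.0005],"rotation": [0,0,0],"gripper": 0.005},
    {"dp": [0,0,0.0005],"rotation": [0,0,0],"gripper": 0.005},
    {"dp": [0,0,0.0005],"rotation": [0,0,0],"gripper": 0.005},
  ],
  newtons=58,
)

```text
time_s: 11.95
tool_pos: [0.4933, -0.2031, 0.0848]
tool_rot: [0.0, 0.125, 0.992, -0.0]
wrist_force: [-3.1, 1.6, 13.6]
grip_width: 0.0139
gripper_force: 58.0
```

Request:
apply_moves(
  plan=[
    {"dp": [0,0,0.0001],"rotation": [0,0,0.03],"gripper": 0.005},
    {"dp": [0,0,0.0001],"rotation": [0,0,0.08],"gripper": 0.005},
    {"dp": [0,0,0.0001],"rotation": [0,0,0.14],"gripper": 0.005},
    {"dp": [0,0,0.0001],"rotation": [0,0,0.2],"gripper": 0.005},
    {"dp": [0,0,0.0001],"rotation": [0,0,0.25],"gripper": 0.005},
  ],
)

```text
time_s: 12.58
tool_pos: [0.4933, -0.203, 0.0847]
tool_rot: [0.0, 0.248, 0.969, -0.0]
wrist_force: [-3.1, 1.5, 13.8]
grip_width: 0.0133
gripper_force: 58.0
```

```bash
python3 - <<'E'
from h import *
p=wrist();s,R,t=pose();z=t[2]-.0154+.0014
print(t,hd(R[:,0]),s["wrist_force"],s["wrist_torque"])
g=[(b[0].round(1).tolist(),int(b[1]),hd(at(p,b[0],z)-t),np.hypot(*(at(p,b[0],z)-t)[:2]).round(4)) for b in blobs(p,(45,120,80),(75,255,255),10)];print(g)
E
```

```text
[ 0.49328341 -0.20299243  0.08467426] 151.2 [-3.12271426  1.21960294 13.79214612] [0.26395312 0.83798714 0.25332957]
[]
```

Request:
apply_moves(
  plan=[
    {"dp": [0,0,0.0001],"rotation": [0,0,0.07],"gripper": 0.005},
    {"dp": [0,0,0.0001],"rotation": [0,0,0.15],"gripper": 0.005},
    {"dp": [0,0,0.0001],"rotation": [0,0,0.23],"gripper": 0.005},
    {"dp": [0,0,0.0001],"rotation": [0,0,0.31],"gripper": 0.005},
    {"dp": [0,0,0.0001],"rotation": [0,0,0.39],"gripper": 0.005},
  ],
)

```text
time_s: 13.25
tool_pos: [0.4934, -0.203, 0.0847]
tool_rot: [0.0, 0.431, 0.902, 0.0]
wrist_force: [-2.8, 1.1, 14.4]
grip_width: 0.0133
gripper_force: 58.0
```

Request:
apply_moves(
  plan=[
    {"dp": [0,0,0],"rotation": [0,0,0.08],"gripper": 0.005},
    {"dp": [0,0,0],"rotation": [0,0,0.16],"gripper": 0.005},
    {"dp": [0,0,0],"rotation": [0,0,0.24],"gripper": 0.005},
    {"dp": [0,0,0],"rotation": [0,0,0.32],"gripper": 0.005},
    {"dp": [0,0,0],"rotation": [0,0,0.39],"gripper": 0.005},
  ],
)

```text
time_s: 13.88
tool_pos: [0.4934, -0.2029, 0.0846]
tool_rot: [0.0, 0.598, 0.802, 0.0]
wrist_force: [-3.2, 1.2, 15.1]
grip_width: 0.0138
gripper_force: 58.0
```

Request:
apply_moves(
  plan=[
    {"dp": [0,0,0],"rotation": [0,0,0.07],"gripper": 0.005},
    {"dp": [0,0,0],"rotation": [0,0,0.13],"gripper": 0.005},
    {"dp": [0,0,0],"rotation": [0,0,0.18],"gripper": 0.005},
    {"dp": [0,0,0],"rotation": [0,0,0.2],"gripper": 0.005},
    {"dp": [0,0,0],"rotation": [0,0,0.2],"gripper": 0.005},
  ],
)

```text
time_s: 14.5
tool_pos: [0.4935, -0.2029, 0.0846]
tool_rot: [0.0, 0.674, 0.739, 0.0]
wrist_force: [-3.5, 2.6, 15.1]
grip_width: 0.0135
gripper_force: 58.0
```

```bash
python3 - <<'E'
from h import *
p=wrist();s,R,t=pose();print(t,hd(R[:,0]),s["wrist_force"],s["wrist_torque"])
c=p["color"]
T=ctrl.read_camera("top")["color"][160:240,250:330]
cv2.imwrite("pics/v6.png",np.hstack([cv2.resize(c[100:300,156:356],(400,400),interpolation=3),cv2.resize(T,(400,400),interpolation=3)])[...,::-1])
E
```

```text
[ 0.49346573 -0.20294694  0.08461198] 95.3 [-3.08474528  1.61655093 15.22485377] [0.37630763 0.77657552 0.18211689]
```

View pics/v6.png

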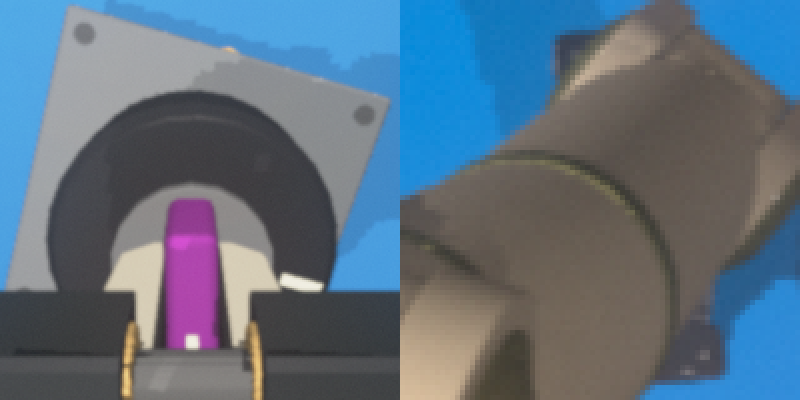

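The white line on the dome's top now shows at left (302,283), at the gripper's right, so I can measure the dome yaw and the timer angle.

```bash
python3 - <<'E'
from h import *
p=wrist();s,R,t=pose()
q=lambda u,v:(156+u/2-.3,100+v/2-.3)
for u in((281,280),(302,284),(323,286)):
    a=at(p,q(*u),.0706);print(a.round(4),hd(a-t),np.hypot(*(a-t)[:2]))
print("bar",hd(-R[:,0]))
C=[q(70,6),q(389,98)]
a,b=[at(p,c,.0246) for c in C];d=b-a;e=d/np.linalg.norm(d);k=np.array([-e[1],e[0],0]);k=k if k@(t-a)>0 else -k
print(np.linalg.norm(d),hd(d),((a+b)/2+.065*k).round(4))
E
```

```text
[ 0.5244 -0.2101  0.0706] -13.0 0.03176049307864548
[ 0.5317 -0.2109  0.0706] -11.8 0.03901854635724234
[ 0.5389 -0.211   0.0706] -10.0 0.046077195240168824
bar -84.7
0.1267059700007472 -10.3 [ 0.4917 -0.2029  0.0246]
```

Request:
apply_moves(
  plan=[
    {"dp": [0,0,0],"rotation": [0,0,0.02],"gripper": 0.005},
    {"dp": [0,0,0],"rotation": [0,0,0.02],"gripper": 0.005},
    {"dp": [0,0,-0.0006],"rotation": [0,0,0.02],"gripper": 0.005},
    {"dp": [0,0,-0.0012],"rotation": [0,0,0.02],"gripper": 0.005},
    {"dp": [0,0,-0.0015],"rotation": [0,0,0.02],"gripper": 0.005},
  ],
)

```text
time_s: 15.28
tool_pos: [0.4935, -0.2029, 0.0857]
tool_rot: [0.0, 0.681, 0.732, 0.0]
wrist_force: [-0.7, 1.3, 5.6]
grip_width: 0.0137
gripper_force: 58.0
```

Request:
apply_moves(
  plan=[
    {"dp": [0,0,0],"rotation": [0,0,0],"gripper": 0.005},
    {"dp": [0,0,0],"rotation": [0,0,0],"gripper": 0.03},
    {"dp": [0,0,0],"rotation": [0,0,0],"gripper": 0.05},
    {"dp": [0,0,0],"rotation": [0,0,0],"gripper": 0.06},
    {"dp": [0,0,0],"rotation": [0,0,0],"gripper": 0.06},
  ],
)

```text
time_s: 15.9
tool_pos: [0.4932, -0.2031, 0.0851]
tool_rot: [-0.0, 0.682, 0.732, -0.0]
wrist_force: [-0.3, 0.2, -0.4]
grip_width: 0.0492
gripper_force: 0.0
```

Request:
apply_moves(
  plan=[
    {"dp": [0,0,-0.02],"rotation": [0,0,0],"gripper": 0.06},
    {"dp": [0,0,-0.05],"rotation": [0,0,0],"gripper": 0.06},
    {"dp": [0,0,-0.09],"rotation": [0,0,0],"gripper": 0.06},
    {"dp": [0,0,-0.12],"rotation": [0,0,0],"gripper": 0.093},
    {"dp": [0,0,-0.13],"rotation": [0,0,0],"gripper": 0.093},
  ],
)

```text
time_s: 16.52
tool_pos: [0.4938, -0.2032, 0.2167]
tool_rot: [0.001, 0.682, 0.732, 0.001]
wrist_force: [-0.3, 0.1, -0.6]
grip_width: 0.0755
gripper_force: 0.0
```

Request:
apply_moves(
  plan=[
    {"dp": [0,0,-0.13],"rotation": [0,0,0],"gripper": 0.093},
    {"dp": [0,0,-0.13],"rotation": [0,0,0],"gripper": 0.093},
    {"dp": [0,0,-0.13],"rotation": [0,0,0],"gripper": 0.093},
    {"dp": [0,0,-0.13],"rotation": [0,0,0],"gripper": 0.093},
    {"dp": [0,0,-0.13],"rotation": [0,0,0],"gripper": 0.093},
  ],
)

```text
time_s: 17.15
tool_pos: [0.4925, -0.2025, 0.3434]
tool_rot: [-0.001, 0.681, 0.732, -0.001]
wrist_force: [1.1, 0.2, -0.4]
grip_width: 0.0931
gripper_force: 0.0
```

```bash
python3 - <<'E'
from h import *
p=wrist();p=wrist();s,R,t=pose();print(t,hd(R[:,0]),s["wrist_force"])
np.savez("w7.npz",**{k:p[k] for k in("R","t","cx","cy","vertical_fov","color")})
for n,lo,hi in(("purple",(140,90,50),(165,255,255)),("green",(45,120,80),(75,255,255))):
    print(n,[(np.round(b[0],1).tolist(),int(b[1])) for b in blobs(p,lo,hi,20)])
cv2.imwrite("pics/w7.png",cv2.resize(p["color"][100:280,160:340],None,fx=3.3333,fy=3.3333,interpolation=3)[...,::-1])
E
```

```text
[ 0.49262267 -0.20275066  0.34365306] 94.1 [-0.71412998 -0.14081355 -0.33413014]
purple [([252.8, 165.7], 282)]
green [([423.9, 27.5], 383)]
```

View pics/w7.png

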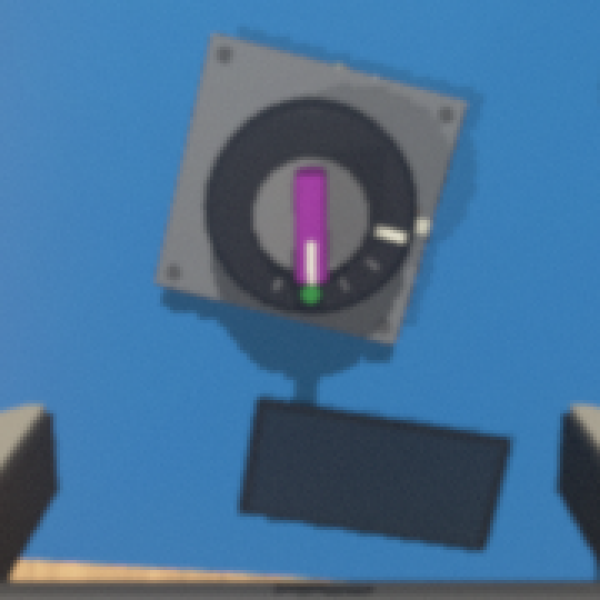

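The pointer sits on the green dot at (311,293). The white line is at (391,234) and the jig's mark at (422,227). Checking the alignment numerically.

```bash
python3 - <<'E'
from h import *
p=dict(np.load("w7.npz"));k=3.3333
q=lambda u,v:(160+u/k-.35,100+v/k-.35)
c=at(p,q(311,214),.0816)
l=at(p,q(391,234),.0706);g=at(p,q(311,294),.0706);m=at(p,q(422.5,227),.0246)
C=np.array([at(p,q(*u),.0246) for u in((211,34),(468,102),(396,343),(157,282))])
b=[at(p,q(*u),.1176) for u in((311,172),(311,280))];bm=sum(b)/2
j=C.mean(0);print("disc",c,"barmid",bm,"jig",j,[np.linalg.norm(C[i]-C[i-1]).round(4) for i in range(4)])
print("line",hd(l-c),np.hypot(*(l-c)[:2]),"dot",hd(g-c),"bar",hd(b[1]-b[0]),"mark",hd(m-j),np.hypot(*(m-j)[:2]),"edges",hd(C[1]-C[0]),hd(C[2]-C[3]),hd(C[2]-C[1])+90,hd(C[3]-C[0])+90)
E
```

```text
disc [ 0.49370908 -0.20230022  0.0816    ] barmid [ 0.49361245 -0.2015952   0.1176    ] jig [ 0.49224475 -0.20204312  0.0246    ] [np.float64(0.1269), np.float64(0.1294), np.float64(0.1279), np.float64(0.1283)]
line -12.7 0.03849367706755668 dot -85.8 bar -85.8 mark -11.7 0.06042110085276743 edges -10.2 -10.7 -10.5 -10.0
```

```bash
python3 -c "
from workcell import ctrl
print(ctrl.hand_in())"
```

```text
the job is handed in; nothing more can be done
None
```

The job is handed in, though no verdict came back. The black dome stands over the green board, about 1.5 mm off centre, with its window within about 2° of the jig's mark. The timer pointer is on the green dot, wound with about 14 to 15 N on the knob (about 18 N on the jig). The gripper has let go and is clear, and the bystanders were not touched.

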